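Clamp a housing half in its nest and hold the other half pressed onto its dowels

ROBOT

A 6-joint arm with a two-finger parallel gripper is mounted at the origin on a cart in front of the work surface, level with it; the furniture and walls round the work are solid. World frame = base frame: x ahead of the robot, y to its left, z up, the work surface at z = 0. Lengths are in m, angles in rad, forces in N, time in s.
With the tool pointing down it reaches from about 0.225 to 0.875 m from the base axis. Payload 3.4 kg.
Tool frame: the origin (TCP) lies between the finger pads; the fingertips stand 8 mm ahead of it and the grasp point (between the pads) lies 11 mm behind it; z points along the fingers, y is the line along which they close (so a half turn about z gives the same grasp; the last joint's range is limited). The gripper opens to 85 mm and grips with 20 to 120 N. Pads are 22 mm wide; open, the fingers measure 114 mm over their backs; the gripper's body (76 mm by 85 mm) begins 54 mm behind the grasp point. The pads swing forward as they close: fully open they stand 13 mm farther back than shut.
Start: joints at [-1.337, 0.276, 1.505, -0, 1.361, -0.121], TCP at [0.2, -0.539, 0.239] pointing down, gripper open.
Joint ranges: [-2.89, 2.89], [-0.75, 2.08], [0.22, 2.7], [-1.18, 4.32], [0.11, 2.71], [-2.7, 2.7]. Speed limits (rad/s): [2.57, 2.57, 3.14, 3.14, 3.14, 3.14].

INTERFACE

Orientations are given as a unit quaternion [w, x, y, z].
In Python, from rig import manip gives the robot as it stands.
- The arm moves only by the tool move_arm, never from a script. Its argument "deltas" is a list that holds one entry, the list of rows, each a list of 5 numbers: the shift along the tool's x, y, z normalised to -1 to 1, where 1 is 80 cm, then the turn about the tool's z normalised to -1 to 1, where 1 is 120 degrees, then the closure, from -1 (fully open) to 1 (shut). In form: [[[tx, ty, tz, twist, grip], ...]]. A call has 1 to 12 rows; each row is the pose to reach, as a shift and turn from the pose commanded when the call began, along the tool's axes at that moment; what a row does not reach only later rows make up. A row lasts 1/10 s, in which the tool goes at most 50 mm and 8.59 degrees, less where a joint would pass 70% of its speed; a pose out of reach is approached as far as the arm can. A call with a number of a shift or a turn outside -1 to 1 is refused whole. A call with a gripper value outside its range is refused whole. The fingers move at their own pace and stop on an object; "squeeze" is the grip in N (left out, the last holds). Time passes only in rows, so rows that repeat a pose let the fingers close. It gives the time, the measured TCP pose, the force, the opening and the grip force at its end, in the units of the state.
- manip.get_state(): the state, without advancing time (a new reading comes with each control period).
- manip.get_image(name): name is "scene" or "top"; returns the picture (480x640x3 uint8, red, green, blue); there is no depth.
- manip.camera_params(name): a dict with "fx", "fy", "cx", "cy" (pixels), "R" (3x3) and "t" (3): a world point X has camera coordinates R X + t. Camera axes: x right, y down, z forward; pixel columns grow to the right and rows downward; lengths in m; the calibration is good to about 2 mm. A picture is of the moment at which its call begins. camera_params takes no time and is no camera call.
- manip.sign_off(): hands the job in; it is judged then, once.
The state is a dict: "clock": time; "qpos": joint angles; "qd": joint speeds; "effort": joint torques, N m; "position": TCP position; "ee_rot": TCP orientation; "contact_force": force on the tool from outside, world axes, zero at the start; "moment": the same for the moment, N m; "width": finger opening in m; "gripper_force": force on a finger pad.
Only numpy, scipy, OpenCV 4.12 (cv2) and the standard library are available. Lean on these libraries where they do the work, as an engineer would, in place of code of your own. Each camera call takes 0.05 s, during which the arm holds its last target. There are 200 camera calls.

TASK

Take the spring clamp off its rail and clip it, well pushed down, over the pair of upright lugs at the end of the assembly nest, so that it pinches the lug of the lower housing half to the lug of the nest, and let go of it. Then set the upper housing half on the two dowels of the lower half, press it down against the spring inside until the two faces meet, and finish while still holding it pressed shut. Leave the loupe, the steel die and the tape roll where they stand.

Things in the scene. Friction and masses are not known exactly. Their poses are not given: they have to be found in the camera images.
- nest: Assembly nest fixed to the worktop: a dark steel plate 90 x 190 x 8 mm with low stop blocks that hold the lower housing half. Origin on the worktop under the centre of the lower half; x across, y along the length (the lugs are at the +y end), z up.
- nest_clip (a point): Where the clamp goes: middle of the top edge of the pair of upright lugs, 72 mm along nest +y, 40 mm above the worktop; axes as the nest. Two plates lie face to face across x, 4 mm thick each with 1 mm between, 9 mm in all (at -x the nest's, 26 mm long along y; at +x the lower half's, 31 mm long); they stand 32 mm above the nest plate. The clamp may sit either way round.
- lower_face (a point): Centre of the top (joint) face of the lower housing half, 44 mm above the worktop; axes as the nest. Two upright steel dowels 9 mm in diameter, 14 mm tall, tapered at the top, stand on it at (x, y) = (0, -44) and (+10, +44) mm. At its middle a steel ring 28 mm in diameter stands 5 mm above the face on a spring: 5 N at first touch, 10 N when pushed flush.
- upper_center (a point): Centre, half-way up, of the loose upper housing half: plain aluminium, joint face down on the worktop, 48 (x) x 108 (y) x 44 mm, 0.2 kg: a 14 mm flange with a raised block 48 x 64 mm; a round steel boss on top stands off centre towards +y. Grip its flat long sides, 48 mm apart across x. Origin 22 mm above the joint face, z up.
- upper_face (a point): Centre of the underside (joint face) of the upper housing half, axes as upper_center. The flange has two through holes, 2 mm wider than the dowels, at (x, y) = (0, -44) and (+10, +44) mm, so it fits only one way, with its x and y along those of the lower half. When closed, this point coincides with lower_face.
- rail: Wooden block 70 x 64 x 10 mm fixed to the worktop with an upright steel plate 9 mm thick (x) and 44 mm long (y), its top edge 40 mm above the worktop, on which the clamp is clipped at the start. Origin on the worktop under the middle; the plate runs along y.
- clamp_grip (a point): Middle of the handles of the dark steel spring clamp (like a clothes peg, jaws down, handles up; 16 mm wide along y, 81 mm tall). Jaws and handles move along its x. As clipped the handles splay upward: outer faces 33 mm apart here, 38 mm at their tops 15 mm above. Squeezing them across x (8 to 15 N) opens the jaws; fully squeezed they are parallel, 21 mm outside. z up.
- clamp_throat (a point): Throat of the clamp between its jaws, 40 mm below clamp_grip, same axes: it rests on the top edge of the plate that the clamp is clipped over. The jaws reach 26 mm below it; the rubber pads are the lowest 12 mm. The pads stand 9 mm apart as clipped, about 20 mm with the handles fully squeezed.
- clamp: The spring clamp, origin at its hinge pin, 30 mm below clamp_grip and 10 mm above clamp_throat.
- lower: The lower housing half, a plain aluminium block 48 (x) x 108 (y) x 36 mm, loose in the nest with about 1 mm of play, with an upright lug at its +y end; origin under its centre on the nest plate, 36 mm below lower_face.
- upper: The upper housing half, same point and axes as upper_face.
- loupe: Black eye loupe, 35 mm in diameter, 39 mm tall, a bystander; origin at its foot.
- die: Pale turned steel die, 42 mm in diameter, 12 mm tall, a bystander; origin at its foot.
- tape: Roll of masking tape lying flat, 52 mm in diameter, 18 mm tall, a bystander; origin at its foot.
There are look-alikes about, which are no part of the job. There is more than one size of the nest; the one meant has the size given above.

How it is judged:
On the way, in this order (a step that is already met when the one before it is completed fails the run):
1. the clamp is clipped over both lugs, pinching them, and let go (x of clamp_throat in the frame of nest_clip between -0.006 and 0.006 m and y of clamp_throat in the frame of nest_clip between -0.012 and 0.012 m and z of clamp_throat in the frame of nest_clip between -0.006 and 0.01 m and contact force between clamp and lower above 1 N and contact force between clamp and nest above 1 N and contact force between each of the fingers, the arm and clamp below 0.2 N), for 0.3 s.
2. the upper half is on the dowels and pressed shut (x of upper_face in the frame of lower_face between -0.0025 and 0.0025 m and y of upper_face in the frame of lower_face between -0.0025 and 0.0025 m and z of upper_face in the frame of lower_face between -0.003 and 0.0016 m and angle between the x axis of upper_face and the x axis of lower_face, either way round below 0.06 rad and angle between the z axis of upper_face and the z axis of lower_face, either way round below 0.04 rad and contact force between upper and lower above 6 N and contact force between any of the fingers, the arm and upper above 3 N), for 0.4 s.
At the end, for the whole second after the job is handed in: Clamp untouched, over the lugs (12 mm along, 10 mm up), pressing over 1 N on each; lower half in its nest; upper half on the dowels, right way round, within 2.5 mm and 0.06 rad, joint closed to 1.6 mm, robot still pressing it (over 3 N, and over 6 N between the halves) (all of step 1 and all of step 2 and z of lower_face in the frame of nest between 0.04 and 0.048 m); the arm keeps its last pose, push and grip.
It fails at once if the loupe was knocked out of its place (distance of loupe from where it was at the start of the episode above 0.03 m).
It fails at once if the steel die was knocked out of its place (distance of die from where it was at the start of the episode above 0.03 m).
It fails at once if the tape roll was knocked out of its place (distance of tape from where it was at the start of the episode above 0.03 m).
It also fails if it takes over 54 s, if anything falls off the work surface, if the arm or the gripper's body presses on something with over 40 N, if the wrist force passes 120 N, or if a joint passes its speed limit or range.

## Working session

There is one attempt and no reset: what is moved stays moved. The work goes in short steps, Python scripts to look and compute and a tool call to move; the robot and the scene stay as the last step left them, time stands still between calls to the robot, and variables do not carry over. Pictures are saved under pics/ and viewed, at most 10 in all, crops included, and the job is handed in when it is done.

Besides the shell and the picture viewer there is one more tool, called after "Call:" as name([rows], argument=value, ...), one row to a line, values as JSON. move_arm: Moves the arm, as the interface text tells. Scaled input: -1 to 1 covers 80 cm each way for a shift and 120 degrees each way for a turn. Its arguments: {"type":"object","properties":{"deltas":{"type":"array","items":{"type":"array","items":{"type":"array","items":{"type":"number","minimum":-1,"maximum":1}}}},"squeeze":{"type":"number"}},"required":["deltas"]}

```bash
mkdir -p pics; python3 - <<'E'
from rig import manip
import cv2
for n in("scene","top"):
    cv2.imwrite(f"pics/{n}0.png",manip.get_image(n)[:,:,::-1]); print(n,manip.camera_params(n))
s=manip.get_state(); print(s)
E
```

```text
scene {'fx': 526.5250277142559, 'fy': 526.5250277142559, 'cx': 315.5687852004708, 'cy': 242.73632368655265, 'R': array([[ 0.57718853, -0.81637568, -0.01959942],
       [-0.5032833 , -0.33672218, -0.79581662],
       [ 0.64308578,  0.46920029, -0.60522043]]), 't': array([-0.34990429,  0.29765107,  0.69496601])}
top {'fx': 481.26048881897526, 'fy': 481.26048881897526, 'cx': 317.2492625991007, 'cy': 236.84110215687514, 'R': array([[-0.0138667 , -0.99989698,  0.00370814],
       [-0.99795973,  0.0136085 , -0.06237941],
       [ 0.06232252, -0.00456557, -0.99804562]]), 't': array([-0.04102105,  0.51708388,  0.97143937])}
{'clock': 0.1, 'qpos': array([-1.33699547e+00,  2.76530156e-01,  1.50603088e+00, -1.30223846e-05,
        1.36070838e+00, -1.20983804e-01]), 'qd': array([ 0.00113509, -0.00244989, -0.00362212,  0.0015685 ,  0.00049885,
        0.00028805]), 'effort': array([ 1.17325308e-03, -4.17700446e+01, -2.46405190e+01, -1.06498533e-04,
        5.83402987e-03, -7.52495026e-06]), 'position': array([ 0.19963735, -0.53872644,  0.23851742]), 'ee_rot': array([-8.36686495e-04,  9.84306611e-01,  1.76464706e-01, -5.36234023e-05]), 'contact_force': array([-0.84222636, -0.27823653,  0.22477505]), 'moment': array([ 0.01194595, -0.03591874, -0.03957816]), 'gripper_force': 0.0, 'width': 0.08535904529036277}
```

View pics/scene0.png

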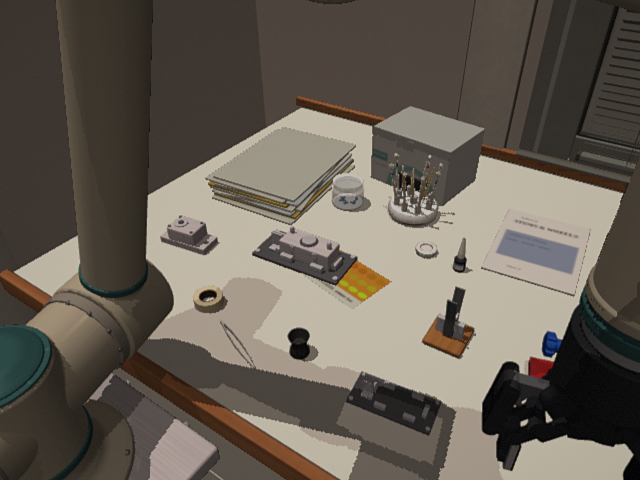

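View pics/top0.png

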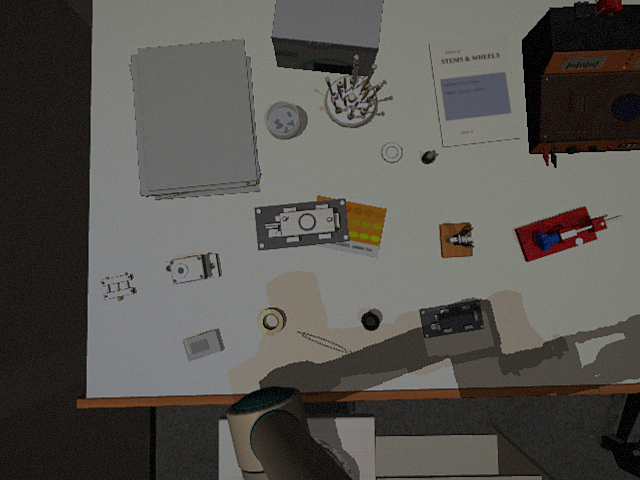

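The top view shows the nest with the lower half at (302,224), the upper half around (190,268), the rail and clamp at (457,240), the tape at (271,321), the loupe at (371,320), the die at (392,152), and a smaller dark decoy nest at (455,318). Next I'll enlarge the parts I need.

```bash
python3 - <<'E'
import cv2,numpy as np
t=cv2.imread("pics/top0.png");s=cv2.imread("pics/scene0.png")
def c(im,x,y,w,h,k): return cv2.resize(im[y:y+h,x:x+w],None,fx=k,fy=k,interpolation=cv2.INTER_CUBIC)
a=c(t,245,190,115,70,5)           # 575x350 nest
b=c(t,160,240,70,50,5)   # 350x250 upper
d=c(t,430,210,60,60,5) #300x300 
e=c(s,415,280,70,80,5) #350x400
cv2.imwrite("pics/nest.png",c(t,245,185,115,80,6.5))
o=np.zeros((600,800,3),np.uint8)
o[:250,:350]=b; o[:300,360:660]=d
f=c(s,155,205,70,55,5); o[310:585,:350]=f
g=c(s,415,282,80,58,5); o[310:600,360:760]=g
cv2.imwrite("pics/mix.png",o)
E
```

```text
(no output)
```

View pics/nest.png

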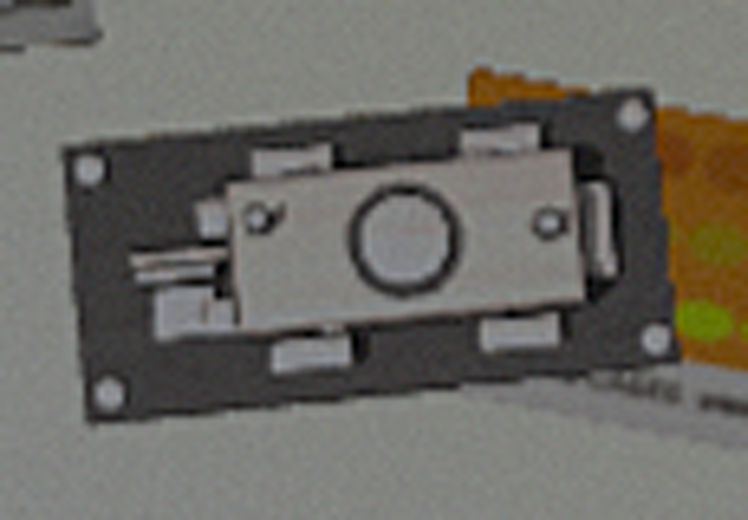

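View pics/mix.png

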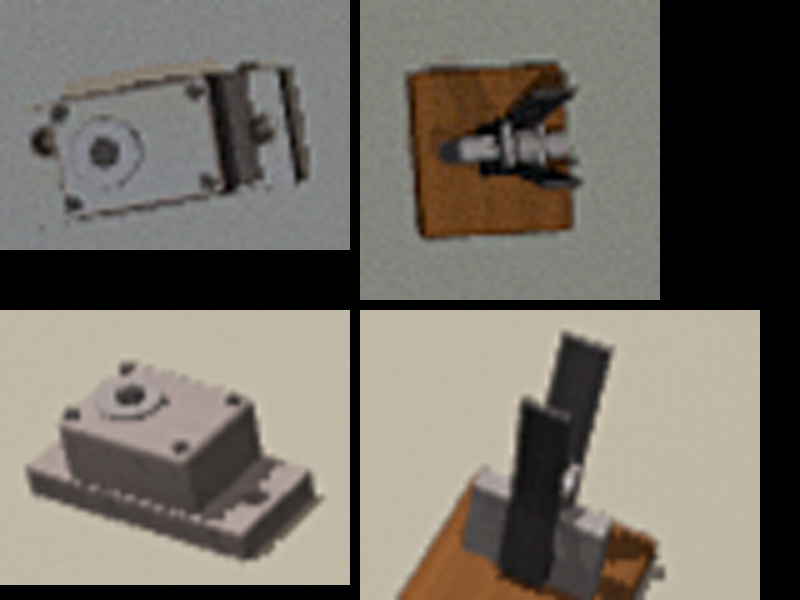

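The nest crop shows the lugs at the left end (world +y) and the dowels at crop (258,215) and (550,221). The upper half has its boss on the left (+y). The clamp handles splay along image vertical. I'll fit the poses from these pixels.

```bash
cat > h.py <<'E'
import numpy as np
from rig import manip
from scipy.optimize import least_squares
def proj(n,X):
    c=manip.camera_params(n); p=np.atleast_2d(X)@c["R"].T+c["t"]
    return np.c_[c["fx"]*p[:,0]/p[:,2]+c["cx"],c["fy"]*p[:,1]/p[:,2]+c["cy"]]
def back(n,u,z):
    c=manip.camera_params(n); d=c["R"].T@[(u[0]-c["cx"])/c["fx"],(u[1]-c["cy"])/c["fy"],1]; o=-c["R"].T@c["t"]
    return o+d*(z-o[2])/d[2]
def fit(obs,g):  # obs: (cam,pix,local xyz)
    def w(q,L): c,s=np.cos(q[2]),np.sin(q[2]); return [q[0]+c*L[0]-s*L[1],q[1]+s*L[0]+c*L[1],L[2]]
    f=lambda q:np.concatenate([proj(n,w(q,L))[0]-u for n,u,L in obs])
    r=least_squares(f,g,loss="soft_l1"); return r.x,r.fun.reshape(-1,2).round(1)
E
python3 - <<'E'
from h import *
N=lambda x,y:np.array([245+x/6.5,185+y/6.5])
U=lambda x,y:np.array([160+x/5,240+y/5])
R=lambda x,y:np.array([430+x/5-72,210+y/5])
R2=lambda x,y:np.array([430+(x-360)/5,210+y/5])
S=lambda x,y:np.array([415+(x-360)/5,282+(y-310)/5])
SU=lambda x,y:np.array([155+x/5,205+(y-310)/5])
T="top"
g=[*back(T,(302,224),.03)[:2],0.1]
nest=[(T,N(65,148),[.045,.095,.008]),(T,N(652,90),[.045,-.095,.008]),(T,N(680,358),[-.045,-.095,.008]),(T,N(90,422),[-.045,.095,.008])]
low=[(T,N(228,183),[.024,.054,.044]),(T,N(570,150),[.024,-.054,.044]),(T,N(584,298),[-.024,-.054,.044]),(T,N(238,330),[-.024,.054,.044])]
dow=[(T,N(258,216),[.010,.044,.058]),(T,N(550,221),[0,-.044,.058])]
for o in(nest,low,low+dow,nest+low+dow):
    q,r=fit(o,g);print("nest",q.round(4),r.tolist())
g=[*back(T,(190,268),.03)[:2],0.1]
blk=[(T,U(55,98),[.024,.032,.044]),(T,U(212,72),[.024,-.032,.044]),(T,U(223,190),[-.024,-.032,.044]),(T,U(66,217),[-.024,.032,.044])]
fl=[(T,U(262,130),[0,-.044,.014]),(T,U(285,67),[.024,-.054,.014]),(T,U(308,182),[-.024,-.054,.014])]
sc=[("scene",SU(62,417),[-.024,.032,.044]),("scene",SU(190,460),[-.024,-.032,.044]),("scene",SU(255,403),[.024,-.032,.044]),("scene",SU(240,540),[-.024,-.054,.014]),("scene",SU(28,468),[-.024,.054,.014])]
for o in(blk,blk+fl,sc,blk+fl+sc):
    q,r=fit(o,g);print("upper",q.round(4),r.tolist())
g=[*back(T,(457,240),.03)[:2],0.1]
ra=[(T,R2(410,72),[.035,.032,.01]),(T,R2(563,65),[.035,-.032,.01]),(T,R2(573,228),[-.035,-.032,.01]),(T,R2(422,237),[-.035,.032,.01])]
q,r=fit(ra,g);print("rail",q.round(4),r.tolist())
for p in[(565,333),(612,348),(525,400),(568,418)]: print("handle",back("scene",S(*p),.095).round(4))
for p in[(485,468),(612,518)]: print("plate top",back("scene",S(*p),.04).round(4))
for p in[(575,92),(580,183)]: print("handle top",back(T,R2(*p),.095).round(4))
# bystanders
for n,u,z in(("die",(392,152),.012),("loupe",(371,320),.02),("tape",(271,321),.018)): print(n,back(T,u,z).round(3))
E
```

```text
nest [ 0.5439 -0.0174  0.0893] [[-0.5, -0.5], [0.2, -0.9], [0.5, 0.9], [-0.2, 0.5]]
nest [ 0.5448 -0.0285  0.0793] [[-0.8, -0.6], [0.4, -0.5], [0.5, 0.5], [-0.2, 0.6]]
nest [ 0.545  -0.0287  0.0799] [[-0.7, -0.7], [0.4, -0.6], [0.6, 0.4], [-0.1, 0.6], [-0.1, 0.0], [-0.1, 0.1]]
nest [ 0.5446 -0.0269  0.0875] [[4.1, -1.0], [4.8, -1.2], [5.0, 0.6], [4.3, -0.0], [-1.7, -0.3], [-0.6, -0.6], [-0.3, 0.4], [-0.9, 1.0], [-1.1, 0.4], [-1.1, 0.2]]
upper [0.4546 0.2097 0.1339] [[-0.8, -0.4], [-0.2, 0.1], [0.8, 0.5], [0.2, -0.2]]
upper [0.4545 0.2092 0.1337] [[-0.5, -0.3], [0.0, 0.2], [1.0, 0.5], [0.4, -0.1], [0.8, -0.3], [-0.5, -0.1], [-1.9, 0.2]]
upper [0.4536 0.2077 0.1304] [[-0.8, 0.7], [-1.0, 0.6], [1.0, -0.7], [0.3, -0.3], [0.4, -0.3]]
upper [0.4544 0.2089 0.1356] [[-0.4, -0.2], [0.2, 0.2], [1.2, 0.6], [0.6, -0.0], [1.0, -0.3], [-0.4, -0.0], [-1.8, 0.2], [-1.0, 0.4], [-1.1, 0.2], [0.8, -1.1], [0.3, -0.7], [0.2, -0.6]]
rail [ 0.5063 -0.3356  0.0366] [[-0.2, -0.4], [0.0, -0.6], [0.4, 0.6], [-0.3, 0.4]]
handle [ 0.5248 -0.3281  0.095 ]
handle [ 0.5264 -0.3428  0.095 ]
handle [ 0.4898 -0.3303  0.095 ]
handle [ 0.4898 -0.3441  0.095 ]
plate top [ 0.511  -0.3148  0.04  ]
plate top [ 0.513  -0.3573  0.04  ]
handle top [ 0.5235 -0.3427  0.095 ]
handle top [ 0.4891 -0.3434  0.095 ]
die [ 0.692 -0.206  0.012]
loupe [ 0.346 -0.155  0.02 ]
tape [0.347 0.048 0.018]
```

```bash
cat >> h.py <<'E'
def go(x,y,z,ang,deg=True):
    """numbers for a move to TCP x,y,z with tool y axis at world angle ang (deg), from measured pose"""
    from scipy.spatial.transform import Rotation as Ro
    s=manip.get_state(); w,a,b,c=s["ee_rot"]; M=Ro.from_quat([a,b,c,w]).as_matrix()
    d=M.T@(np.array([x,y,z])-s["position"]); cur=np.degrees(np.arctan2(M[1,1],M[0,1]))
    t=-((ang-cur+90)%180-90)
    print("row",(d/.8).round(4),round(t/120,4),"pos",s["position"].round(4),"yang",cur.round(2),"F",s["contact_force"].round(1),"w",round(s["width"],4),"gf",round(float(s["gripper_force"]),1),"t",s["clock"], "zaxis",M[:,2].round(4))
E
python3 - <<'E'
from h import *
go(.507,-.336,.16,2.1); go(.507,-.336,.069,2.1)
N=lambda x,y:np.array([245+x/6.5,185+y/6.5])
for p in((130,262),(225,258)): print(back("top",N(*p),.04))
E
```

```text
row [ 0.4483 -0.104   0.0984] -0.5981 pos [ 0.1996 -0.5387  0.2385] yang -69.67 F [-0.8 -0.3  0.2] w 0.0854 gf 0.0 t 0.1 zaxis [-4.0e-04  1.6e-03 -1.0e+00]
row [ 0.4483 -0.1038  0.2122] -0.5981 pos [ 0.1996 -0.5387  0.2385] yang -69.67 F [-0.8 -0.3  0.2] w 0.0854 gf 0.0 t 0.1 zaxis [-4.0e-04  1.6e-03 -1.0e+00]
[0.53958075 0.05640639 0.04      ]
[0.5404222  0.02710361 0.04      ]
```

Call:
move_arm([
  [[0.448, -0.104, 0.098, -0.598, -1], [0.448, -0.104, 0.098, -0.598, -1], [0.448, -0.104, 0.098, -0.598, -1], [0.448, -0.104, 0.098, -0.598, -1], [0.448, -0.104, 0.098, -0.598, -1], [0.448, -0.104, 0.098, -0.598, -1], [0.448, -0.104, 0.098, -0.598, -1], [0.448, -0.104, 0.098, -0.598, -1], [0.448, -0.104, 0.098, -0.598, -1], [0.448, -0.104, 0.098, -0.598, -1], [0.448, -0.104, 0.098, -0.598, -1], [0.448, -0.104, 0.098, -0.598, -1]],
], squeeze=30)

```text
clock: 1.3
position: [0.5064, -0.3372, 0.161]
ee_rot: [0.0, 0.695, 0.719, -0.0]
contact_force: [-0.0, -0.0, -0.4]
width: 0.0851
gripper_force: 0.0
```

```bash
python3 - <<'E'
from h import *
import cv2
go(.507,-.336,.069,2.1)
im=manip.get_image("scene")[:,:,::-1]
cv2.imwrite("pics/s1.png",cv2.resize(im[180:380,340:600],None,fx=3,fy=3)[:600,:780])
E
```

```text
row [0.0015 0.0008 0.115 ] -0.001 pos [ 0.5064 -0.3372  0.161 ] yang 1.98 F [-0.  -0.  -0.4] w 0.0851 gf 0.0 t 1.3 zaxis [-1.e-04 -2.e-04 -1.e+00]
```

View pics/s1.png

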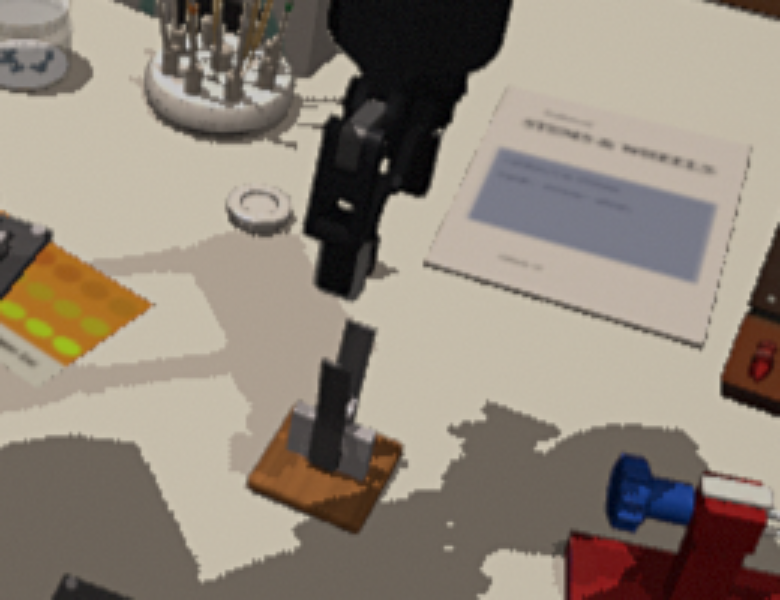

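The gripper is centred over the clamp handles (crop (345,340)). I'll descend and squeeze.

Call:
move_arm([
  [[0.0015, 0.001, 0.06, 0, -1], [0.0015, 0.001, 0.113, 0, -1], [0.0015, 0.001, 0.113, 0, -1], [0.0015, 0.001, 0.113, 0, -0.3], [0.0015, 0.001, 0.113, 0, 0.2], [0.0015, 0.001, 0.113, 0, 0.6], [0.0015, 0.001, 0.113, 0, 0.6], [0.0015, 0.001, 0.113, 0, 0.6], [0.0015, 0.001, 0.113, 0, 0.6], [0.0015, 0.001, 0.113, 0, 0.6], [0.0015, 0.001, 0.113, 0, 0.6], [0.0015, 0.001, 0.113, 0, 0.6]],
], squeeze=30)

```text
clock: 2.55
position: [0.5087, -0.337, 0.0748]
ee_rot: [0.003, 0.694, 0.72, -0.0]
contact_force: [-3.5, 0.5, 14.5]
width: 0.02
gripper_force: 32.1
```

```bash
python3 - <<'E'
from h import *
go(.507,-.336,.071,2.1)
E
```

```text
row [ 0.0013 -0.002   0.0048] 0.0001 pos [ 0.5087 -0.337   0.0748] yang 2.11 F [-3.5  0.5 14.5] w 0.02 gf 32.1 t 2.55 zaxis [ 0.0036 -0.0045 -1.    ]
```

Call:
move_arm([
  [[0, 0, -0.012, 0, 0.6], [0, 0, -0.025, 0, 0.6], [0, 0, -0.05, 0, 0.6], [0, 0, -0.09, 0, 0.6], [0, 0, -0.09, 0, 0.6], [0, 0, -0.09, 0, 0.6]],
])

```text
clock: 3.15
position: [0.5082, -0.3357, 0.1437]
ee_rot: [0.001, 0.694, 0.72, 0.0]
contact_force: [-0.1, 0.0, -1.8]
width: 0.0201
gripper_force: 30.1
```

```bash
python3 - <<'E'
from h import *
import cv2
go(.539,.043,.141,5)
im=manip.get_image("scene")[:,:,::-1]
cv2.imwrite("pics/s2.png",cv2.resize(im[230:380,380:580],None,fx=4,fy=4,interpolation=2))
E
```

```text
row [0.4717 0.0558 0.0027] -0.0242 pos [ 0.5082 -0.3357  0.1437] yang 2.09 F [-0.1  0.  -1.8] w 0.0201 gf 30.1 t 3.15 zaxis [ 0.0019 -0.0015 -1.    ]
```

View pics/s2.png

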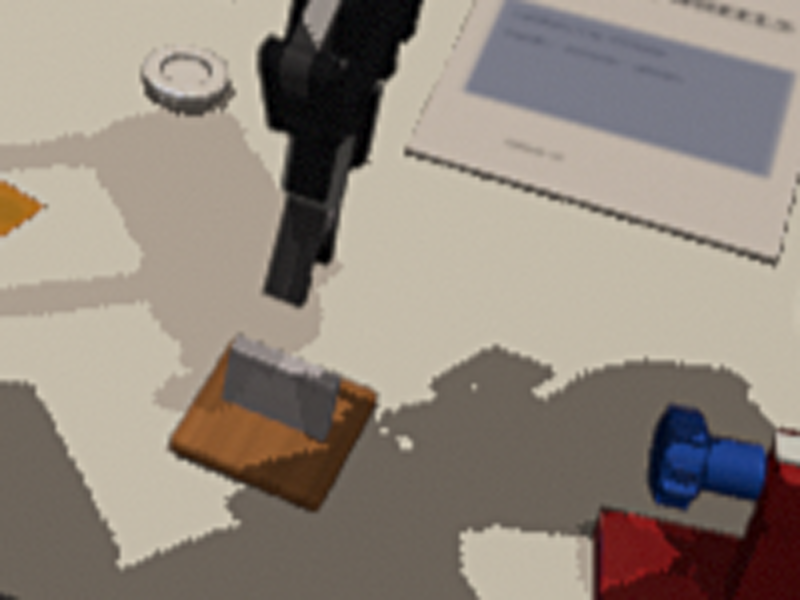

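The clamp is in the gripper with its jaws open (jaw tip edge at crop (265,292)-(302,305)), clear of the rail. I'll carry it above the lugs.

Call:
move_arm([
  [[0.4717, 0.055, 0.003, -0.024, 0.6], [0.4717, 0.055, 0.003, -0.024, 0.6], [0.4717, 0.055, 0.003, -0.024, 0.6], [0.4717, 0.055, 0.003, -0.024, 0.6], [0.4717, 0.055, 0.003, -0.024, 0.6], [0.4717, 0.055, 0.003, -0.024, 0.6], [0.4717, 0.055, 0.003, -0.024, 0.6], [0.4717, 0.055, 0.003, -0.024, 0.6], [0.4717, 0.055, 0.003, -0.024, 0.6], [0.4717, 0.055, 0.003, -0.024, 0.6], [0.4717, 0.055, 0.003, -0.024, 0.6], [0.4717, 0.055, 0.003, -0.024, 0.6]],
])

```text
clock: 4.4
position: [0.5377, 0.042, 0.1397]
ee_rot: [-0.0, 0.676, 0.736, -0.0]
contact_force: [0.1, 0.7, -0.9]
width: 0.0201
gripper_force: 30.1
```

```bash
python3 - <<'E'
from h import *
import cv2
go(.539,.043,.075,5)
c=manip.camera_params("scene");o=-c["R"].T@c["t"]
for u in((446.2,303),(455.5,306.2)):
    d=c["R"].T@[(u[0]-c["cx"])/c["fx"],(u[1]-c["cy"])/c["fy"],1]; print("jaw at old pose",o+d*(.496-o[0])/d[0])
print("clip px",proj("scene",[.539,.043,.04]),"TCP-.061 px",proj("scene",manip.get_state()["position"]-[0,0,.061]))
im=manip.get_image("scene")[:,:,::-1]
cv2.imwrite("pics/s3.png",cv2.resize(im[180:300,220:380],None,fx=5,fy=5,interpolation=2))
E
```

```text
row [0.0012 0.0018 0.0808] -0.0011 pos [0.5377 0.042  0.1397] yang 4.87 F [ 0.1  0.7 -0.9] w 0.0201 gf 30.1 t 4.4 zaxis [-9.e-04 -4.e-04 -1.e+00]
jaw at old pose [ 0.496      -0.32644108  0.08178785]
jaw at old pose [ 0.496      -0.34146477  0.08314065]
clip px [[277.66722257 232.62233668]] TCP-.061 px [[276.39994738 216.89924299]]
```

View pics/s3.png

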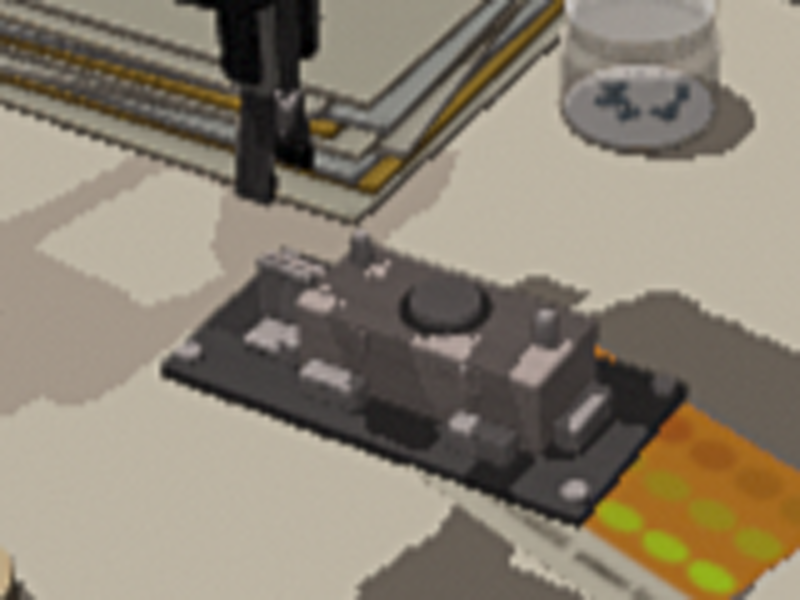

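Call:
move_arm([
  [[0, 0.0016, 0.02, 0, 0.6], [-0.001, 0.0016, 0.04, 0, 0.6], [-0.001, 0.0016, 0.055, 0, 0.6], [-0.001, 0.0016, 0.065, 0, 0.6], [-0.001, 0.0016, 0.075, 0, 0.6], [-0.001, 0.0016, 0.083, 0, 0.6], [-0.001, 0.0016, 0.083, 0, 0.6], [-0.001, 0.0016, 0.083, 0, 0.6]],
])

```text
clock: 5.25
position: [0.5394, 0.0426, 0.0748]
ee_rot: [0.0, 0.676, 0.737, 0.0]
contact_force: [-1.9, -0.5, 6.4]
width: 0.0202
gripper_force: 31.1
```

```bash
python3 - <<'E'
from h import *
import cv2
go(.539,.041,.072,5)
im=manip.get_image("scene")[:,:,::-1]
cv2.imwrite("pics/s4.png",cv2.resize(im[180:300,220:380],None,fx=5,fy=5,interpolation=2))
E
```

```text
row [-0.0019 -0.0007  0.0035] -0.0003 pos [0.5394 0.0426 0.0748] yang 4.97 F [-1.9 -0.5  6.4] w 0.0202 gf 31.1 t 5.25 zaxis [ 8.e-04 -1.e-04 -1.e+00]
```

View pics/s4.png

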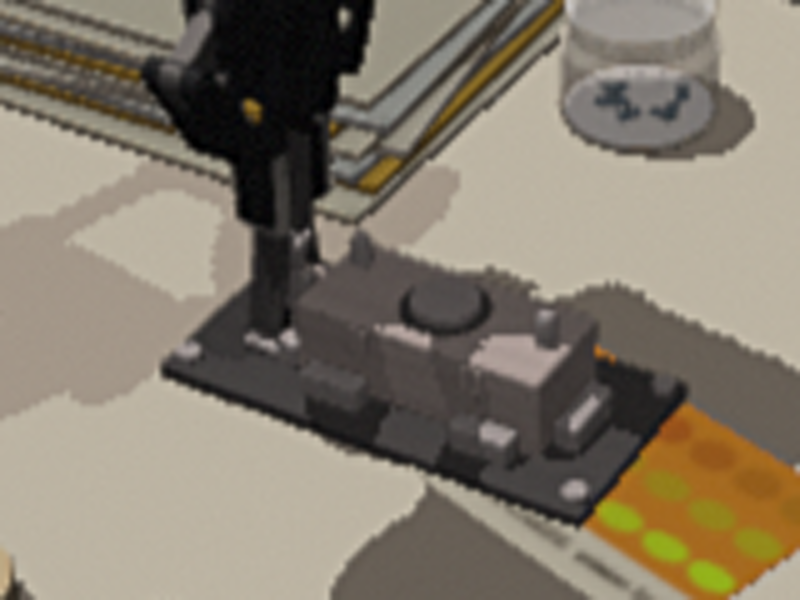

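The clamp straddles the lugs with its throat seated, showing 6 N of contact. I'll open and back off.

Call:
move_arm([
  [[-0.001, 0, 0.002, 0, 0.2], [-0.001, 0, 0.002, 0, -0.2], [-0.001, 0, 0.002, 0, -0.6], [-0.001, 0, 0, 0, -0.9], [-0.001, 0, 0, 0, -0.9], [0, 0, 0, 0, -0.9], [0, 0, -0.02, 0, -0.9], [0, 0, -0.06, 0, -1], [0, 0, -0.12, 0, -1], [0, 0, -0.12, 0, -1], [0, 0, -0.12, 0, -1]],
])

```text
clock: 6.4
position: [0.54, 0.0426, 0.1709]
ee_rot: [0.001, 0.676, 0.737, 0.001]
contact_force: [-0.6, 0.2, -0.8]
width: 0.0853
gripper_force: 0.0
```

```bash
python3 - <<'E'
from h import *
go(.4545,.209,.12,7.7)
E
```

```text
row [ 0.2165 -0.0886  0.0633] -0.0227 pos [0.54   0.0426 0.1709] yang 4.97 F [-0.6  0.2 -0.8] w 0.0853 gf 0.0 t 6.4 zaxis [ 3.1e-03 -2.0e-04 -1.0e+00]
```

Call:
move_arm([
  [[0.2165, -0.0886, 0.03, -0.0227, -1], [0.2165, -0.0886, 0.05, -0.0227, -1], [0.2165, -0.0886, 0.05, -0.0227, -1], [0.2165, -0.0886, 0.05, -0.0227, -1], [0.2165, -0.0886, 0.05, -0.0227, -1], [0.2165, -0.0886, 0.05, -0.0227, -1], [0.2165, -0.0886, 0.05, -0.0227, -1]],
])

```text
clock: 7.1
position: [0.454, 0.2082, 0.1292]
ee_rot: [0.0, 0.658, 0.753, -0.0]
contact_force: [0.3, -0.7, 0.5]
width: 0.0858
gripper_force: 0.0
```

```bash
python3 - <<'E'
from h import *
import cv2
go(.4545,.209,.022,7.7)
s=manip.get_image("scene")[:,:,::-1];t=manip.get_image("top")[:,:,::-1]
a=cv2.resize(t[190:260,245:360],None,fx=6.5,fy=6.5,interpolation=2)
b=cv2.resize(s[220:285,240:370],None,fx=5,fy=5,interpolation=2)[:, :400]
o=np.zeros((600,800,3),np.uint8); o[:a.shape[0],:a.shape[1]]=a
c=cv2.resize(s[210:284,240:370],None,fx=1,fy=1)
cv2.imwrite("pics/t5.png",a);cv2.imwrite("pics/s5.png",cv2.resize(s[195:295,230:370],None,fx=5.5,fy=5.5,interpolation=2)); print(a.shape)
E
```

```text
row [0.001  0.0008 0.134 ] -0.0002 pos [0.454  0.2082 0.1292] yang 7.67 F [ 0.3 -0.7  0.5] w 0.0858 gf 0.0 t 7.1 zaxis [-4.e-04 -9.e-04 -1.e+00]
(455, 748, 3)
```

View pics/t5.png

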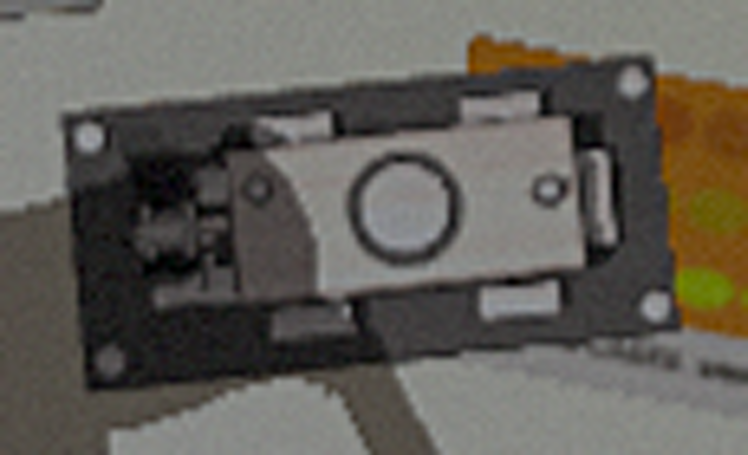

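The clamp sits on the lugs at crop (170,230), free of the gripper. The dowels are at (258,188) and (549,189). Next I'll grip the upper half.

Call:
move_arm([
  [[0.001, 0.001, 0.06, 0, -1], [0.001, 0.001, 0.11, 0, -1], [0.001, 0.001, 0.134, 0, -1], [0.001, 0.001, 0.134, 0, -1], [0.001, 0.001, 0.134, 0, -0.4], [0.001, 0.001, 0.134, 0, 0], [0.001, 0.001, 0.134, 0, 0.4], [0.001, 0.001, 0.134, 0, 0.4], [0.001, 0.001, 0.134, 0, 0.4], [0.001, 0.001, 0.134, 0, 0.4]],
], squeeze=80)

```text
clock: 8.2
position: [0.456, 0.2102, 0.0245]
ee_rot: [0.001, 0.658, 0.753, 0.002]
contact_force: [-0.4, -0.8, 5.3]
width: 0.0467
gripper_force: 83.2
```

Call:
move_arm([
  [[0, 0, -0.01, 0, 0.4], [0, 0, -0.03, 0, 0.4], [0, 0, -0.08, 0, 0.4], [0, 0, -0.13, 0, 0.4], [0, 0, -0.13, 0, 0.4], [0, 0, -0.13, 0, 0.4]],
])

```text
clock: 8.8
position: [0.4545, 0.21, 0.1277]
ee_rot: [0.001, 0.658, 0.753, 0.001]
contact_force: [-1.2, -0.4, -3.4]
width: 0.0469
gripper_force: 83.0
```

```bash
python3 - <<'E'
from h import *
go(.544,-.03,.127,4.9)
E
```

```text
row [-0.3123  0.0706  0.001 ] 0.0233 pos [0.4545 0.21   0.1277] yang 7.7 F [-1.2 -0.4 -3.4] w 0.0469 gf 83.0 t 8.8 zaxis [ 2.4e-03  7.0e-04 -1.0e+00]
```

Call:
move_arm([
  [[0, 0, -0.04, 0.0, 0.4], [-0.1, 0.022, -0.04, 0.025, 0.4], [-0.308, 0.0715, -0.04, 0.025, 0.4], [-0.308, 0.0715, -0.04, 0.025, 0.4], [-0.308, 0.0715, -0.04, 0.025, 0.4], [-0.308, 0.0715, -0.04, 0.025, 0.4], [-0.308, 0.0715, -0.04, 0.025, 0.4], [-0.308, 0.0715, -0.04, 0.025, 0.4], [-0.308, 0.0715, -0.02, 0.025, 0.4], [-0.308, 0.0715, 0, 0.025, 0.4], [-0.308, 0.0715, 0, 0.025, 0.4], [-0.308, 0.0715, 0, 0.025, 0.4]],
])

```text
clock: 10.0
position: [0.5428, -0.0252, 0.1259]
ee_rot: [-0.001, 0.677, 0.736, -0.001]
contact_force: [0.7, -0.5, -2.2]
width: 0.0469
gripper_force: 83.0
```

```bash
python3 - <<'E'
from h import *
import cv2
go(.545,-.027,.127,4.7)
s=manip.get_image("scene")[:,:,::-1];t=manip.get_image("top")[:,:,::-1]
cv2.imwrite("pics/t6raw.png",t);cv2.imwrite("pics/s6raw.png",s)
o=np.zeros((600,800,3),np.uint8)
o[:300,:]=cv2.resize(t[195:255,230:390],None,fx=5,fy=5,interpolation=2)
o[300:,:480]=cv2.resize(s[190:290,230:390],(480,300),interpolation=2)
cv2.imwrite("pics/h6.png",o)
E
```

```text
row [-0.0025  0.0025 -0.0014] 0.0007 pos [ 0.5428 -0.0252  0.1259] yang 4.78 F [ 0.7 -0.5 -2.2] w 0.0469 gf 83.0 t 10.0 zaxis [-2.4e-03  7.0e-04 -1.0e+00]
```

View pics/h6.png

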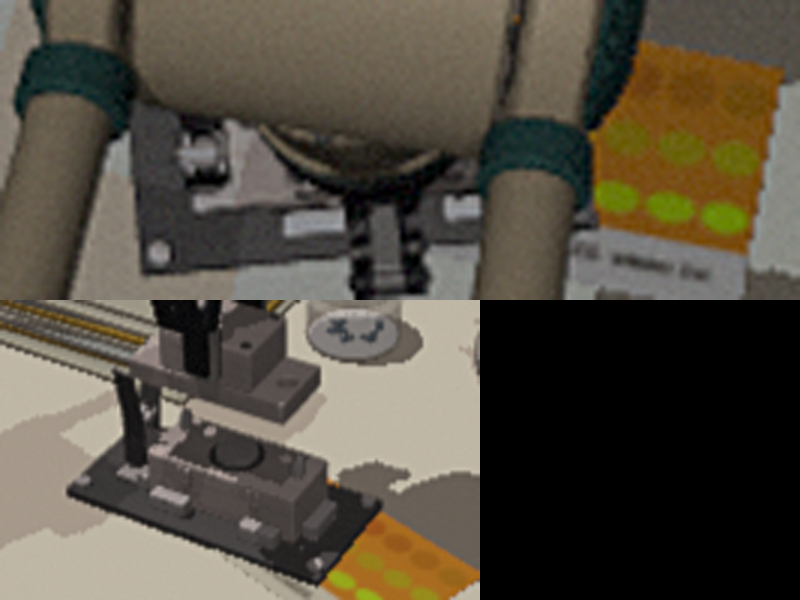

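The scene view (3x crop) shows the upper half hovering over the lower. Its flange front corner is at (280,421), right (320,385), left (133,376), and its hole at (289,381). The lower's dowel tips are at (299,455) and (185,410), and the ring is at (237,453). I'll refine these in code.

```bash
python3 - <<'E'
from h import *
import cv2
im=cv2.cvtColor(cv2.imread("pics/s6raw.png"),cv2.COLOR_BGR2GRAY)
P=lambda u,v:np.array([230+u/3-.33,190+(v-300)/3-.33])
def sub(u,v):
    p=P(u,v).astype(np.float32).reshape(1,1,2); q=cv2.cornerSubPix(im,p.copy(),(2,2),(-1,-1),(3,30,.01))
    return q.ravel() if np.linalg.norm(q-p)<2 else p.ravel()
st=manip.get_state()["position"]; z=st[2]-.0245; S="scene"
up=[(280,421,[-.024,-.054,z]),(320,385,[.024,-.054,z]),(133,376,[-.024,.054,z]),(282,402,[-.024,-.054,z+.014]),(320,367,[.024,-.054,z+.014])]
lo=[(150,452,[-.024,.054,.044]),(293,487,[-.024,-.054,.044]),(328,462,[.024,-.054,.044])]
dw=[(299,455,[0,-.044,.058]),(185,408,[.01,.044,.058]),(237,453,[0,0,.049])]
for nm,o in(("up",up),("lo",lo)):
  for f in(P,sub):
    e=[(S,f(u,v),L) for u,v,L in o]
    if nm=="up": e.append((S,P(289,381),[0,-.044,z+.014]))
    else: e+=[(S,P(u,v),L) for u,v,L in dw]
    q,r=fit(e,[.545,-.028,.08]);print(nm,f.__name__,q.round(4),r.tolist())
print(st.round(4))
T="top";N=lambda x,y:np.array([245+x/6.5,190+y/6.5])
q,r=fit([(T,N(258,187),[.01,.044,.058]),(T,N(549,189),[0,-.044,.058]),(T,N(404,209),[0,0,.049])],[.545,-.028,.08]);print("top dowels",q.round(4),r.tolist())
E
```

```text
up <lambda> [ 0.5426 -0.0231  0.0765] [[0.6, 1.1], [0.4, -0.3], [-0.7, -0.6], [-0.2, 1.0], [0.4, -0.7], [-0.6, -0.3]]
up sub [ 0.5421 -0.0235  0.0889] [[0.2, -0.2], [0.3, 0.6], [-0.9, -0.5], [0.2, 1.1], [0.4, -0.7], [-0.4, -0.3]]
lo <lambda> [ 0.5463 -0.0275  0.1017] [[-1.5, -0.5], [0.3, 4.4], [0.7, -1.2], [-0.3, 0.5], [0.2, 0.6], [0.0, -1.6]]
lo sub [ 0.5467 -0.027   0.0981] [[-0.4, -0.1], [0.1, 4.2], [0.6, -1.4], [-0.5, 0.3], [0.2, 0.4], [-0.1, -1.8]]
[ 0.5441 -0.0258  0.127 ]
top dowels [ 0.5443 -0.0287  0.0922] [[-0.2, 0.1], [0.0, 0.1], [0.2, -0.2]]
```

```bash
python3 - <<'E'
from h import *
import cv2
from scipy.optimize import minimize
from scipy.ndimage import map_coordinates
def canv(f,x,y,w,h):
    c=np.zeros((480,640,3),np.uint8);i=cv2.imread(f);c[y:y+h,x:x+w]=cv2.resize(i,(w,h),interpolation=cv2.INTER_AREA);return c
def grad(im,s):
    g=cv2.GaussianBlur(im.astype(np.float32),(0,0),s)
    G=np.stack([cv2.Sobel(g,-1,1,0),cv2.Sobel(g,-1,0,1)]); return np.sqrt(np.log1p(0)+ (G**2).sum(0).max(-1))
def run(nm,cam,im,edges,z,g,fixyaw=None):
    def pts(q):
        c,s=np.cos(q[2]),np.sin(q[2]); out=[]
        for a,b in edges:
            L=np.linspace(a,b,40)[2:-2]; out.append(np.c_[q[0]+c*L[:,0]-s*L[:,1],q[1]+s*L[:,0]+c*L[:,1],L[:,2]+z])
        return np.vstack(out)
    x=np.array(g,float)
    for s in(2,1.2,.7):
        G=grad(im,s); G=np.sqrt(G)
        def f(d):
            q=x0+np.array([d[0]*1e-3,d[1]*1e-3,d[2]*1e-2 if fixyaw is None else 0]); p=proj(cam,pts(q))
            return -map_coordinates(G,[p[:,1],p[:,0]],order=1).mean()
        x0=x.copy(); r=minimize(f,[0,0,0],method="Nelder-Mead",options=dict(initial_simplex=[[0,0,0],[3,0,0],[0,3,0],[0,0,3]])) 
        x=x0+r.x*[1e-3,1e-3,1e-2 if fixyaw is None else 0]
    print(nm,cam,x.round(4),round(-r.fun,2))
a,b=.024,.054
C=lambda x,y,z:[x,y,z]
top=lambda z:[(C(-a,b,z),C(-a,-b,z)),(C(-a,-b,z),C(a,-b,z)),(C(a,-b,z),C(a,b,z)),(C(a,b,z),C(-a,b,z))]
s6=cv2.imread("pics/s6raw.png");s5=canv("pics/s5.png",230,195,140,100);t5=canv("pics/t5.png",245,190,115,70)
g=[.545,-.028,.087]
run("lower","top",cv2.imread("pics/top0.png"),top(.044),0,g)
run("lower","top",t5,top(.044),0,g)
vl=[(C(-a,-b,.03),C(-a,-b,.044)),(C(a,-b,.03),C(a,-b,.044))]
s0=cv2.imread("pics/scene0.png")
run("lower0",'scene',s0,top(.044)[:3]+vl,0,g)
run("lower5","scene",s5,top(.044)[:3]+vl,0,g)
run("lower6","scene",s6,top(.044)[:2]+vl,0,g)
z=.127-.0245
e=top(0)[:2]+top(.014)[1:2]+[(C(-a,-b,.014),C(-a,-.034,.014)),(C(-a,-b,0),C(-a,-b,.014)),(C(a,-b,0),C(a,-b,.014)),(C(-a,-.032,.014),C(-a,-.032,.044)),(C(a,-.032,.014),C(a,-.032,.044))]
for dz in(-.002,0,.002): run("upper6","scene",s6,e,z+dz,[.544,-.025,.0834],1)
run("upper6","scene",s6,e,z,[.544,-.025,.0834])
E
```

```text
lower top [ 0.5461 -0.0268  0.0792] 13.97
lower top [ 0.5456 -0.0264  0.098 ] 12.88
lower0 scene [ 0.5446 -0.0272  0.1   ] 13.74
lower5 scene [ 0.5446 -0.0272  0.1009] 12.92
lower6 scene [ 0.5437 -0.0277  0.1382] 11.53Traceback (most recent call last):
  File "<stdin>", line 39, in <module>
  File "<stdin>", line 22, in run
    res = _minimize_neldermead(fun, x0, args, callback, bounds=bounds,
                               **options)
    fxr = func(xr)
    fx = function(np.copy(x), *(wrapper_args + args))
  File "<stdin>", line 20, in f
  File "h.py", line 5, in proj
    c=manip.camera_params(n); p=np.atleast_2d(X)@c["R"].T+c["t"]
ValueError: time passes only in moves, steps and waits
```

```bash
sed -i 's/^def proj/import functools\nCP=functools.cache(lambda n:manip.camera_params(n))\ndef proj/; s/c=manip.camera_params(n)/c=CP(n)/' h.py; python3 - <<'E'
from h import *
import cv2
from scipy.optimize import minimize
from scipy.ndimage import map_coordinates
def run(nm,cam,im,edges,z,g,yaw):
    def pts(q):
        c,s=np.cos(q[2]),np.sin(q[2]); out=[]
        for a,b in edges:
            L=np.linspace(a,b,40)[2:-2]; out.append(np.c_[q[0]+c*L[:,0]-s*L[:,1],q[1]+s*L[:,0]+c*L[:,1],L[:,2]+z])
        return np.vstack(out)
    x=np.array(g,float); k=np.array([1e-3,1e-3,1e-2*yaw])
    for s in(2,1.2,.7):
        b=cv2.GaussianBlur(im.astype(np.float32),(0,0),s)
        G=np.sqrt(np.hypot(cv2.Sobel(b,-1,1,0),cv2.Sobel(b,-1,0,1)).max(-1)); x0=x.copy()
        def f(d):
            p=proj(cam,pts(x0+d*k)); return -map_coordinates(G,[p[:,1],p[:,0]],order=1).mean()
        r=minimize(f,[0,0,0],method="Nelder-Mead",options=dict(maxiter=200,initial_simplex=[[0,0,0],[3,0,0],[0,3,0],[0,0,3]])); x=x0+r.x*k
    print(nm,cam,x.round(4),round(-r.fun,2))
a,b=.024,.054
top=lambda z:[([-a,b,z],[-a,-b,z]),([-a,-b,z],[a,-b,z])]
s6=cv2.imread("pics/s6raw.png")
e=top(0)+top(.014)[1:]+[([-a,-b,.014],[-a,-.034,.014]),([-a,-b,0],[-a,-b,.014]),([a,-b,0],[a,-b,.014]),([-a,-.032,.014],[-a,-.032,.044]),([a,-.032,.014],[a,-.032,.044])]
z=.1025
for dz in(-.002,0,.002): run("upper",'scene',s6,e,z+dz,[.544,-.025,.0834],0)
run("upper","scene",s6,e,z,[.544,-.025,.0834],1)
go(.545,-.027,.127,5.2)
E
```

```text
upper scene [ 0.5431 -0.0222  0.0834] 12.78
upper scene [ 0.5408 -0.0238  0.0834] 12.76
upper scene [ 0.5385 -0.0254  0.0834] 12.73
upper scene [ 0.5383 -0.0241  0.1653] 13.43
row [-0.0016  0.001   0.    ] -0.0037 pos [ 0.5441 -0.0258  0.127 ] yang 4.76 F [-0.2  0.7 -1.4] w 0.047 gf 83.0 t 10.1 zaxis [ 7.e-04 -0.e+00 -1.e+00]
```

Call:
move_arm([
  [[-0.0036, 0.0027, 0.01, -0.0045, 0.4], [-0.0036, 0.0027, 0.025, -0.0045, 0.4], [-0.0036, 0.0027, 0.04, -0.0045, 0.4], [-0.0036, 0.0027, 0.0456, -0.0045, 0.4], [-0.0036, 0.0027, 0.0456, -0.0045, 0.4], [-0.0036, 0.0027, 0.0456, -0.0045, 0.4], [-0.0036, 0.0027, 0.0456, -0.0045, 0.4]],
])

```text
clock: 10.8
position: [0.5468, -0.0295, 0.0903]
ee_rot: [0.0, 0.674, 0.739, 0.0]
contact_force: [0.1, -0.8, -3.1]
width: 0.0467
gripper_force: 83.0
```

```bash
cat >> h.py <<'E'
import cv2
from scipy.optimize import minimize
from scipy.ndimage import map_coordinates
def wire(nm,cam,im,edges,z,g,yaw=0):
    def pts(q):
        c,s=np.cos(q[2]),np.sin(q[2]); out=[]
        for a,b in edges:
            L=np.linspace(a,b,40)[2:-2]; out.append(np.c_[q[0]+c*L[:,0]-s*L[:,1],q[1]+s*L[:,0]+c*L[:,1],L[:,2]+z])
        return np.vstack(out)
    x=np.array(g,float); k=np.array([1e-3,1e-3,1e-2*yaw])
    for s in(2,1.2,.7):
        b=cv2.GaussianBlur(im.astype(np.float32),(0,0),s)
        G=np.sqrt(np.hypot(cv2.Sobel(b,-1,1,0),cv2.Sobel(b,-1,0,1)).max(-1)); x0=x.copy()
        def f(d):
            p=proj(cam,pts(x0+d*k)); return -map_coordinates(G,[p[:,1],p[:,0]],order=1).mean()
        r=minimize(f,[0,0,0],method="Nelder-Mead",options=dict(maxiter=200,initial_simplex=[[0,0,0],[3,0,0],[0,3,0],[0,0,3]])); x=x0+r.x*k
    print(nm,cam,x.round(4),round(-r.fun,2))
E
python3 - <<'E'
from h import *
go(.5465,-.0285,.0905,5.3)
s=manip.get_image("scene")[:,:,::-1]; cv2.imwrite("pics/s7raw.png",s)
z=manip.get_state()["position"][2]-.0245
go(.5465,-.0285,.0905,5.3)
a,b=.024,.054
top=lambda z:[([-a,b,z],[-a,-b,z]),([-a,-b,z],[a,-b,z])]
e=top(0)+top(.014)[1:]+[([-a,-b,.014],[-a,-.034,.014]),([-a,-b,0],[-a,-b,.014]),([a,-b,0],[a,-b,.014]),([-a,-.032,.014],[-a,-.032,.044]),([a,-.032,.014],[a,-.032,.044])]
for dz in(-.001,0): wire("up","scene",s,e,z+dz,[.5455,-.027,.0925])
el=top(.044)+[([-a,-b,.03],[-a,-b,.044]),([a,-b,.03],[a,-b,.044])]
for n in("scene0","s6raw","s7raw"): wire("lo","scene",cv2.imread(f"pics/{n}.png"),el,0,[.545,-.028,.0925])
E
```

```text
row [ 0.0012 -0.0003 -0.0002] -0.0006 pos [ 0.5468 -0.0295  0.0903] yang 5.23 F [ 0.1 -0.8 -3.1] w 0.0467 gf 83.0 t 10.8 zaxis [ 9.e-04 -2.e-04 -1.e+00]
row [ 0.0012 -0.0003 -0.0001] -0.0006 pos [ 0.5468 -0.0294  0.0904] yang 5.23 F [ 0.2 -0.2 -2.9] w 0.047 gf 83.0 t 10.85 zaxis [ 1.e-03 -3.e-04 -1.e+00]
up scene [ 0.547  -0.0261  0.0925] 10.61
up scene [ 0.5459 -0.0269  0.0925] 10.61
lo scene [ 0.5446 -0.0274  0.0925] 14.81
lo scene [ 0.5435 -0.028   0.0925] 11.29
lo scene [ 0.5536 -0.0372  0.0925] 8.8
```

Call:
move_arm([
  [[0, -0.0014, 0.003, 0, 0.4], [0, -0.0014, 0.006, 0, 0.4], [0, -0.0014, 0.009, 0, 0.4], [0, -0.0014, 0.012, 0, 0.4], [0, -0.0014, 0.0135, 0, 0.4], [0, -0.0014, 0.0135, 0, 0.4], [0, -0.0014, 0.0135, 0, 0.4]],
])

```text
clock: 11.55
position: [0.5454, -0.0295, 0.0792]
ee_rot: [0.0, 0.674, 0.739, 0.0]
contact_force: [-0.4, 0.5, -2.3]
width: 0.0468
gripper_force: 83.1
```

```bash
python3 - <<'E'
from h import *
go(.5457,-.0295,.0735,5.3)
print(manip.get_state()["moment"].round(2))
E
```

```text
row [-0.0001  0.0004  0.0072] -0.0006 pos [ 0.5454 -0.0295  0.0792] yang 5.23 F [-0.4  0.5 -2.3] w 0.0468 gf 83.1 t 11.55 zaxis [ 2.e-04 -1.e-04 -1.e+00]
[-0.01 -0.12 -0.02]
```

Call:
move_arm([
  [[0, 0, 0.002, 0, 0.4], [0, 0, 0.004, 0, 0.4], [0, 0, 0.006, 0, 0.4], [0, 0, 0.0075, 0, 0.4], [0, 0, 0.0075, 0, 0.4], [0, 0, 0.0075, 0, 0.4]],
])

```text
clock: 12.15
position: [0.5458, -0.0295, 0.0735]
ee_rot: [0.001, 0.674, 0.739, 0.0]
contact_force: [1.2, -1.3, 0.9]
width: 0.0467
gripper_force: 83.3
```

```bash
python3 - <<'E'
from h import *
go(.5457,-.0295,.0685,5.3)
print(manip.get_state()["moment"].round(2))
E
```

```text
row [ 0.     -0.0001  0.0063] -0.0006 pos [ 0.5458 -0.0295  0.0735] yang 5.23 F [ 1.2 -1.3  0.9] w 0.0467 gf 83.3 t 12.15 zaxis [ 1.2e-03 -2.0e-04 -1.0e+00]
[-0.05 -0.32 -0.04]
```

Call:
move_arm([
  [[0, 0, 0.002, 0, 0.4], [0, 0, 0.004, 0, 0.4], [0, 0, 0.006, 0, 0.4], [0, 0, 0.008, 0, 0.4], [0, 0, 0.01, 0, 0.4], [0, 0, 0.012, 0, 0.4], [0, 0, 0.014, 0, 0.4], [0, 0, 0.014, 0, 0.4], [0, 0, 0.014, 0, 0.4]],
])

```text
clock: 13.05
position: [0.5459, -0.0295, 0.0684]
ee_rot: [0.002, 0.674, 0.739, 0.001]
contact_force: [-9.3, 1.3, 42.2]
width: 0.0466
gripper_force: 88.4
```

```bash
python3 - <<'E'
from h import *
go(.5457,-.0295,.0685,5.3)
print(manip.get_state()["moment"].round(2))
E
```

```text
row [ 0.0001 -0.0002 -0.0001] -0.0004 pos [ 0.5459 -0.0295  0.0684] yang 5.25 F [-9.3  1.3 42.2] w 0.0466 gf 88.4 t 13.05 zaxis [ 0.0037 -0.001  -1.    ]
[ 0.3   1.88 -0.08]
```

Call:
move_arm([
  [[0, 0, -0.002, 0, 0.4], [0, 0, -0.002, 0, 0.4], [0, 0, -0.002, 0, 0.4], [0, 0, -0.002, 0, 0.4], [0, 0, -0.002, 0, 0.4], [0, 0, -0.002, 0, 0.4], [0, 0, -0.002, 0, 0.4], [0, 0, -0.002, 0, 0.4]],
])

```text
clock: 13.85
position: [0.5458, -0.0295, 0.0684]
ee_rot: [0.001, 0.674, 0.739, 0.001]
contact_force: [-6.1, 0.7, 31.2]
width: 0.0465
gripper_force: 87.2
```

```bash
python3 - <<'E'
from h import *
go(.5457,-.0295,.0685,5.3)
print(manip.get_state()["moment"].round(2))
E
```

```text
row [ 0.0001 -0.0002 -0.0001] -0.0005 pos [ 0.5458 -0.0295  0.0684] yang 5.24 F [-6.1  0.7 31.2] w 0.0465 gf 87.2 t 13.85 zaxis [ 3.2e-03 -8.0e-04 -1.0e+00]
[ 0.23  1.26 -0.1 ]
```

```bash
python3 -c "
from rig import manip
print(manip.sign_off())"
```

```text
the job is handed in; nothing more can be done
None
```

The clamp is clipped over both lugs and released, and the upper half is held pressed shut on the dowels at about 31 N; I handed it in at about 14 s, but no verdict came back, and I did not look at the clamp again after pressing.

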